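# Release the catch and hold the board-test press down

### The arm

A 6-joint arm with a two-finger parallel gripper is mounted at the origin on the work surface. World frame = base frame: x ahead of the robot, y to its left, z up, the work surface at z = 0. Lengths are in m, angles in rad, forces in N, time in s.
With the tool pointing down it reaches from about 0.35 to 0.85 m from the base axis. Payload 8.1 kg.
Tool frame: the origin (TCP) lies on the mounting face of the last link; the fingertips stand 186 mm ahead of it and the grasp point (between the pads) lies 167 mm ahead of it; z points along the fingers, y is the line along which they close (so a half turn about z gives the same grasp; the last joint's range is limited). The gripper opens to 93 mm and grips with 3 to 60 N. Pads are 15 mm wide; open, the fingers measure 128 mm over their backs; the gripper's body (75 mm by 188 mm) begins 65 mm behind the grasp point.
Start: joints at [-1.23, 0.13, 1.488, -0, 1.523, -0.085], TCP at [0.248, -0.546, 0.405] pointing down, gripper open.
Joint ranges: [-2.96, 2.96], [-0.89, 2.26], [0.02, 2.5], [-1.34, 4.48], [0, 2.73], [-2.66, 2.66]. Speed limits (rad/s): [2.39, 2.39, 2.79, 3.14, 3.14, 3.14].

### API

Orientations are given as a rotation vector (axis times angle).
In Python, from plant import * gives the robot as it stands. The module is installed in compiled form; this text tells all that it offers.
- The arm moves only by the tool arm_command, never from a script. Its argument "increments" is a list of rows, each a list of 6 numbers: the shift along the tool's x, y, z in units of 0.2 m (1.0 is 0.2 m), then the turn, a rotation vector about the tool's x, y, z in units of pi rad (1.0 is pi rad). A call has exactly 5 rows; each row is the pose to reach, as a shift and turn from the pose commanded when the call began, along the tool's axes at that moment, turning the shorter way round; what a row does not reach only later rows make up. A row lasts 1/8 s, in which the tool goes at most 62.5 mm and 10.7 degrees, less where a joint would pass 70% of its speed; a pose out of reach is approached as far as the arm can. A call with a number of a shift or a turn outside -1 to 1 is refused whole. A call with a gripper value outside its range is refused whole. "fingers" is the closure, from -1 (fully open) to 1 (shut), set as the call begins (left out, the last holds). The fingers move at their own pace and stop on an object; "force" is the grip in N (left out, the last holds). Time passes only in rows, so rows that repeat a pose let the fingers close, or fill a call up. It gives the time, the measured TCP pose, the force, the opening and the grip force at its end, in the units of the state.
- read_state(): the state, without advancing time (a new reading comes with each control period).
- read_camera(name): name is "side" or "top"; returns a dict with "image" (384x512x3 uint8, red, green, blue), "fx", "fy", "cx", "cy" (pixels), "T" (4x4, takes a point from camera to world coordinates). Camera axes: x right, y down, z forward; pixel columns grow to the right and rows downward; lengths in m; the calibration is good to about 2 mm. A picture is of the moment at which its call begins. There is no depth.
- close_job(): hands the job in; it is judged then, once.
The state is a dict: "t": time; "q": joint angles; "dq": joint speeds; "joint_torque": joint torques, N m; "tool_pos": TCP position; "orientation": TCP orientation; "force": force on the tool from outside, world axes, zero at the start; "wrist_torque": the same for the moment, N m; "opening": finger opening in m; "gripper_force": force on a finger pad.
Only numpy, scipy, OpenCV 4.12 (cv2) and the standard library are available. Lean on these libraries where they do the work, as an engineer would, in place of code of your own. Each camera call takes 0.05 s, during which the arm holds its last target. There are 200 camera calls.

### The job

Two hand presses for testing circuit boards stand on the bench; only one has a board in it. On that one, flip the safety catch fully open, then pull the lever all the way forward to its stop and finish still holding it there with the gripper, because it springs back when let go. Leave the empty press and everything else on the bench alone.

Things in the scene. Friction and masses are not known exactly. Their poses are not given: they have to be found in the camera images.
- press: the board-test press with a circuit board in it (purple 105 x 90 mm board in the nest, under a clear plate). Fixed. Grey base 200 (x) x 150 (y) x 25 mm; origin at the centre of the base's underside, 12 mm above the table top; z up, -x is its front (towards the robot)
- lever_hinge (a point): middle of the lever's hinge, at local (50, 0, 120) mm of the loaded press; the axis runs along the press's y
- lever_bar (a point): middle of the lever's crossbar, on its axis. The lever is a bail: two flat steel arms at local y +-63 mm joined at the top by a round black bar, 18 mm thick, 119 mm clear between the arms, 130 mm from the hinge; nothing for 80 mm below its middle. Starts at local (72, 0, 248) mm, leaning 0.17 rad back from upright
- lever (a joint): lever angle, rad: 0 = up and back (rest), grows as the bar swings forward (local -x) and down; stop at 1.1 with the bar at local (-54, 0, 198) mm. A spring returns it to 0 when let go: about 4 N at the bar at first, 12 N at the stop. It lowers the clear plate. The closed catch blocks it
- catch_hinge (a point): hinge of the safety catch, at local (46, -115, 165) mm of the loaded press, on a post at its right (-y) side; the axis runs along the press's x. The dark steel hook, 60 mm long, reaches from here along +y in front of the right lever arm
- catch_pin (a point): grip point on the catch's pin: round dark steel, 14 mm thick, parallel to local x, its free end to the front, 45 mm from the catch's hinge axis. The point lies on the pin's axis, 32 mm in front of the catch's stem and 20 mm from the free end; straight above the hinge, local (14, -115, 210) mm, at angle 0
- catch (a joint): catch angle, rad: 0 = hook across the front of the lever arm (blocked), grows as the pin swings outward (local -y) and down and the hook swings up; frees the lever from about 0.8; stop at 1.5 (fully open, pin out to the side). Stiff: stays where left; 1 to 2 N at the pin moves it. Starts at 0 to 0.25, still blocking
- spare_press: the second press, of the same make and sizes, with its nest empty (no board); leave it alone. Either press may be on the left
- spare_lever (a joint): lever angle of the empty press, same meaning
- spare_catch (a joint): catch angle of the empty press, same meaning; may start up to 0.25
- solder_reel: bystander: blue plastic solder reel standing on its flange, 62 mm across, 46 mm high; origin at the centre of its underside
- cutters: bystander: side cutters lying flat, about 130 mm long, one black and one red grip
- led_tray: bystander: small open white tray of LEDs, 75 x 55 x 22 mm; origin at the centre of its underside
- display_module: bystander: small four-digit display module, 50 x 19 x 8 mm; origin at the centre of its underside
- screwdriver: bystander: screwdriver lying flat, 160 mm long
- tool_cup: bystander: empty white ceramic cup, 72 mm across, 85 mm high, between the presses; origin at the centre of its underside
- flux_bottle: bystander: small white bottle, 44 mm across, 90 mm high, between the presses; origin at the centre of its underside

How it is judged:
On the way, in this order (a step that is already met when the one before it is completed fails the run):
1. the catch of the loaded press is flipped fully open (value of joint catch above 1.2 rad), for 0.2 s.
2. the lever is pulled forward to its stop (value of joint lever above 1 rad), for 0.5 s.
At the end, for the whole second after the job is handed in: the loaded press's lever is at its forward stop (angle above 1.0 of 1.1 rad) and stays there, held by the gripper's fingers (more than 2 N of contact); its catch is still open (above 1.1 rad); the empty press is as it was (lever below 0.15 rad, catch below 0.5 rad) (value of joint lever above 1 rad and value of joint catch above 1.1 rad and contact force between the fingers and lever above 2 N and value of joint spare_lever below 0.15 rad and value of joint spare_catch below 0.5 rad); the arm keeps its last pose, push and grip.
It fails at once if the lever is forced past the closed catch (value of joint catch below 0.5 rad and value of joint lever above 0.25 rad).
It fails at once if the empty press is operated (value of joint spare_lever above 0.3 rad or value of joint spare_catch above 0.6 rad).
It fails at once if a bystander is shifted by more than 40 mm (distance of any of solder_reel, cutters, led_tray, display_module, screwdriver, tool_cup, flux_bottle from where it was at the start of the episode above 0.04 m).
It also fails if it takes over 51 s, if anything falls off the work surface, if the arm or the gripper's body presses on something with over 40 N, if the wrist force passes 120 N, or if a joint passes its speed limit or range.

## Working session

There is one attempt and no reset: what is moved stays moved. The work goes in short steps, Python scripts to look and compute and a tool call to move; the robot and the scene stay as the last step left them, time stands still between calls to the robot, and variables do not carry over. Pictures are saved under pics/ and viewed, at most 10 in all, crops included, and the job is handed in when it is done.

Besides the shell and the picture viewer there is one more tool, called by a JSON object that holds its "op" and its "data". arm_command: Moves the arm, as the interface text tells. Shifts and turns lie within -1 to 1; 1 stands for 0.2 m of shift or pi rad of turn. Its arguments: {"type":"object","properties":{"increments":{"type":"array","items":{"type":"array","items":{"type":"number","minimum":-1,"maximum":1}}},"fingers":{"type":"number"},"force":{"type":"number"}},"required":["increments"]}

```bash
mkdir -p pics && python3 - <<'E'
from plant import *
import cv2
for n in ("top","side"):
    c=read_camera(n); cv2.imwrite(f"pics/{n}0.png",c["image"][:,:,::-1])
    print(n,c["fx"],c["fy"],c["cx"],c["cy"]); print(c["T"].round(4).tolist())
s=read_state()
print({k:s[k] for k in("t","tool_pos","orientation","force","opening")})
E
```

```text
top 352.2304840779289 352.2304840779289 250.84026159636198 194.52101375721446
[[-0.02, -0.9818, 0.1889, 0.3215], [-0.9997, 0.0177, -0.014, -0.0118], [0.0104, -0.1891, -0.9819, 1.2061], [0.0, 0.0, 0.0, 1.0]]
side 412.3294791496013 412.3294791496013 256.33714303660827 188.02840375487693
[[-0.9961, -0.0229, 0.0848, 0.4036], [-0.0857, 0.4657, -0.8808, 1.0111], [-0.0193, -0.8846, -0.4659, 0.7273], [0.0, 0.0, 0.0, 1.0]]
{'t': 0.1, 'tool_pos': array([ 0.24777425, -0.54623113,  0.40379432]), 'orientation': array([-3.06905484e+00, -6.63466050e-01,  3.61170140e-04]), 'force': array([-0.99998585,  0.01655083,  0.46326796]), 'opening': 0.09308358284605006}
```

View pics/top0.png

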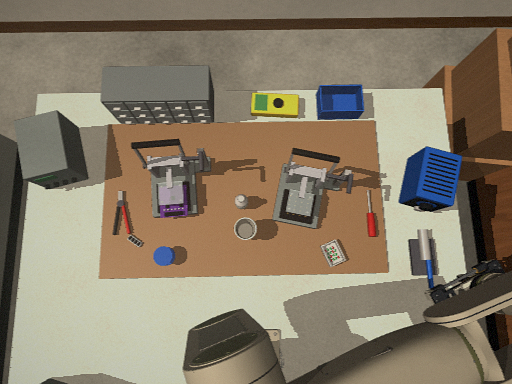

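View pics/side0.png

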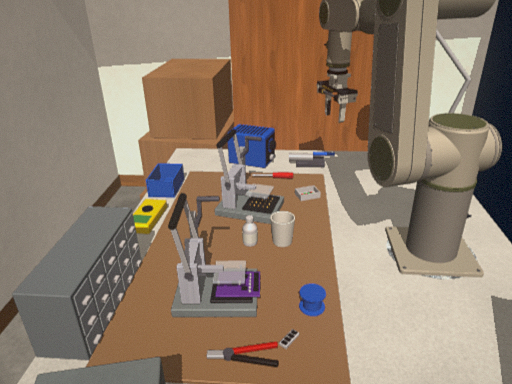

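The purple board is in the left press: around (172,205) in the top view and (235,285) in the side view. The empty press is at about (300,195) in the top view. I'll zoom in on the loaded one.

```bash
python3 - <<'E'
import cv2,numpy as np
a=cv2.imread("pics/top0.png")[125:235,115:230]; b=cv2.imread("pics/side0.png")[180:325,160:275]
a=cv2.resize(a,(400,383),interpolation=cv2.INTER_CUBIC); b=cv2.resize(b,(400,504),interpolation=cv2.INTER_CUBIC)
o=np.zeros((504,800,3),np.uint8); o[:383,:400]=a; o[:,400:]=b
cv2.imwrite("pics/crop0.png",o)
E
```

```text
(no output)
```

View pics/crop0.png

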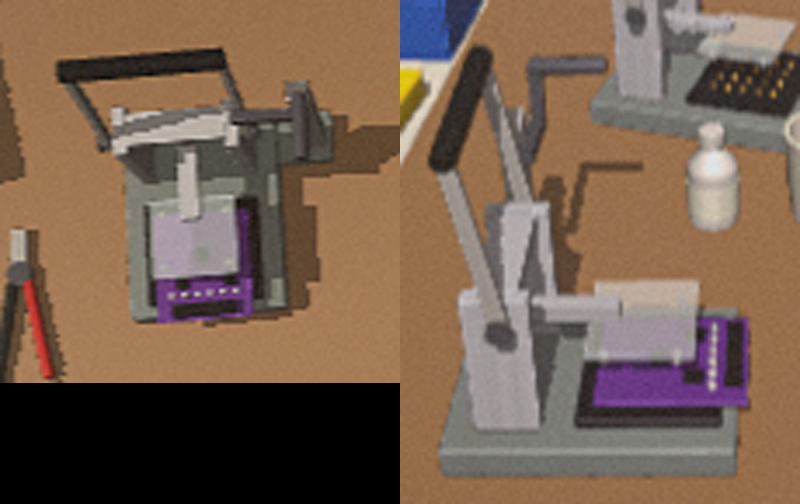

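```bash
cat > h.py <<'E'
import numpy as np
from scipy.optimize import least_squares
K={"top":(352.2305,250.840,194.521),"side":(412.3295,256.337,188.028)}
T={"top":np.array([[-0.02,-0.9818,0.1889,0.3215],[-0.9997,0.0177,-0.014,-0.0118],[0.0104,-0.1891,-0.9819,1.2061],[0,0,0,1]]),
"side":np.array([[-0.9961,-0.0229,0.0848,0.4036],[-0.0857,0.4657,-0.8808,1.0111],[-0.0193,-0.8846,-0.4659,0.7273],[0,0,0,1]])}
def proj(n,p):
    f,cx,cy=K[n]; c=T[n][:3,:3].T@(np.asarray(p)-T[n][:3,3]); return np.array([cx+f*c[0]/c[2],cy+f*c[1]/c[2]])
def tri(pt,ps): return least_squares(lambda p:np.r_[proj("top",p)-pt,proj("side",p)-ps],[.6,.2,.2])
def loc(p,pose):
    x,y,a=pose; c,s=np.cos(a),np.sin(a); return np.array([x+c*p[0]-s*p[1],y+s*p[0]+c*p[1],p[2]+.012])
E
python3 - <<'E'
from h import *
k=115/400
ct=lambda u,v:np.array([115+u*k,125+v*k]); cs=lambda u,v:np.array([160+(u-400)*k,180+v*k])
L=[("top",(-.1,.075,.025),ct(133,321)),("top",(-.1,-.075,.025),ct(287,305)),
("side",(.1,.075,.025),cs(445,452)),("side",(-.1,.075,.025),cs(738,449)),("side",(-.1,.075,0),cs(737,474)),
("top",(.072,0,.248),ct(141,66)),("side",(.072,0,.248),cs(461,107))]
r=least_squares(lambda q:np.concatenate([proj(n,loc(p,q))-m for n,p,m in L]),[.6,.2,0],loss="soft_l1")
print("pose",r.x.round(4)); print(np.concatenate([proj(n,loc(p,r.x))-m for n,p,m in L]).reshape(-1,2).round(1).tolist())
for nm,a,b in (("barL",ct(60,73),cs(441,160)),("barR",ct(224,59),cs(482,55)),("pinfree",ct(300,155),cs(605,65)),("pinstem",ct(297,95),cs(535,68))):
    t=tri(a,b); print(nm,t.x.round(4),t.fun.round(1))
for th in (0,.12,.25):
    y=-.115-.045*np.sin(th); z=.165+.045*np.cos(th)
    for x in (-.006,.046):
        p=loc((x,y,z),r.x); print(th,x,p.round(3),((proj("top",p)-[115,125])/k).round(),((proj("side",p)-[160,180])/k+[400,0]).round())
E
```

```text
pose [0.5818 0.2347 0.0878]
[[-0.8, -0.1], [-0.1, -0.3], [-1.8, -0.3], [0.3, -0.8], [0.7, 0.0], [-0.6, -0.3], [0.6, -0.7]]
barL [0.6499 0.3046 0.259 ] [-0.1 -0.6  0.4  0.1]
barR [0.6581 0.1728 0.2585] [-0. -0.  0.  0.]
pinfree [0.5859 0.1156 0.2209] [ 0.   0.3 -0.3 -0.1]
pinstem [0.6376 0.1186 0.2189] [ 0.1  0.6 -0.5 -0.1]
0 -0.006 [0.586 0.12  0.222] [295. 156.] [603.  66.]
0 0.046 [0.638 0.124 0.222] [290.  96.] [531.  67.]
0.12 -0.006 [0.586 0.114 0.222] [302. 155.] [604.  63.]
0.12 0.046 [0.638 0.119 0.222] [297.  95.] [532.  64.]
0.25 -0.006 [0.587 0.108 0.221] [309. 155.] [604.  60.]
0.25 0.046 [0.639 0.113 0.221] [304.  95.] [533.  62.]
```

```bash
cat >> h.py <<'E'
from scipy.spatial.transform import Rotation as Ro
POSE=(.582,.2345,.07)
def goal(g,t,grip="x",yaw=POSE[2]):   # grip "x": pads close across y (pin); "y": close along x (bar)
    z=np.array([np.sin(t)*np.cos(yaw),np.sin(t)*np.sin(yaw),-np.cos(t)]); l=np.array([np.sin(yaw),-np.cos(yaw),0])
    y=l if grip=="x" else np.cross(z,l)*(1 if grip=="y" else -1)
    return np.array(g)-.167*z, np.c_[np.cross(y,z),y,z]
def inc(s,P,R,base=None):
    p0,R0=(s["tool_pos"],Ro.from_rotvec(s["orientation"]).as_matrix()) if base is None else base
    return np.r_[R0.T@(P-p0)/.2, Ro.from_matrix(R0.T@R).as_rotvec()/np.pi].round(3)
E
python3 - <<'E'
from h import *; from plant import *
s=read_state()
P,R=goal((.6,.117,.221),.35); pre=P-.1*R[:,2]
print(pre,inc(s,pre,R)); print(inc(s,s["tool_pos"]+[0,0,.125],R))
d=pre-s["tool_pos"]; print(inc(s,s["tool_pos"]+[d[0]*.3,d[1]*.3,.14],R))
E
```

```text
[0.5086705  0.11059647 0.47181251] [ 2.545 -2.453 -0.336 -0.02   0.11   0.112]
[ 0.    -0.001 -0.625 -0.02   0.11   0.112]
[ 0.763 -0.737 -0.699 -0.02   0.11   0.112]
```

{"op": "arm_command", "data": {"increments": [[0,0,-0.3,0,0,0],[0,0,-0.6,0,0,0],[0.25,-0.25,-0.65,-0.01,0.05,0.05],[0.5,-0.48,-0.65,-0.01,0.08,0.08],[0.72,-0.7,-0.65,-0.02,0.11,0.11]], "fingers": -1, "force": 20}}

```text
t: 0.72
tool_pos: [0.3166, -0.3712, 0.5345]
orientation: [-3.078, -0.111, -0.549]
force: [1.0, 0.2, 0.9]
opening: 0.0927
gripper_force: 0.0
```

```bash
python3 - <<'E'
from h import *; from plant import *
s=read_state()
P,R=goal((.6,.117,.221),.35); pre=P-.1*R[:,2]
print(s["tool_pos"],inc(s,pre,R))
E
```

```text
[ 0.31659721 -0.37116178  0.5344869 ] [ 9.530e-01 -2.333e+00  6.850e-01 -0.000e+00 -1.000e-03  1.000e-03]
```

{"op": "arm_command", "data": {"increments": [[0.1,-0.22,0.04,0,0,0],[0.2,-0.44,0.08,0,0,0],[0.3,-0.66,0.11,0,0,0],[0.4,-0.88,0.14,0,0,0],[0.45,-1,0.17,0,0,0]]}}

```text
t: 1.35
tool_pos: [0.3971, -0.1637, 0.5333]
orientation: [-3.08, -0.121, -0.545]
force: [0.0, 0.4, 0.1]
opening: 0.093
gripper_force: 0.0
```

{"op": "arm_command", "data": {"increments": [[0.11,-0.22,0.04,0,0,0],[0.22,-0.44,0.08,0,0,0],[0.32,-0.66,0.11,0,0,0],[0.42,-0.88,0.14,0,0,0],[0.48,-1,0.17,0,0,0]]}}

```text
t: 1.98
tool_pos: [0.4834, 0.0437, 0.5335]
orientation: [-3.08, -0.121, -0.543]
force: [-0.2, -0.6, -0.5]
opening: 0.0929
gripper_force: 0.0
```

```bash
python3 - <<'E'
from h import *; from plant import *
s=read_state()
P,R=goal((.6,.117,.221),.35); pre=P-.1*R[:,2]
print(s["tool_pos"],inc(s,pre,R),inc(s,P,R))
E
```

```text
[0.48336062 0.04370286 0.53352404] [ 0.038 -0.324  0.342 -0.     0.     0.003] [ 0.038 -0.323  0.842 -0.     0.     0.003]
```

{"op": "arm_command", "data": {"increments": [[0.02,-0.16,0.1,0,0,0],[0.038,-0.324,0.2,0,0,0],[0.038,-0.324,0.4,0,0,0],[0.038,-0.324,0.6,0,0,0],[0.038,-0.324,0.7,0,0,0]]}}

```text
t: 2.6
tool_pos: [0.5327, 0.1102, 0.4012]
orientation: [-3.082, -0.119, -0.537]
force: [-0.7, -0.4, 0.4]
opening: 0.0931
gripper_force: 0.0
```

```bash
python3 - <<'E'
from h import *; from plant import *
import cv2
o=np.zeros((504,800,3),np.uint8)
a=read_camera("top")["image"][125:235,115:230,::-1]; b=read_camera("side")["image"][130:275,160:275,::-1]
o[:383,:400]=cv2.resize(a,(400,383),interpolation=cv2.INTER_CUBIC); o[:,400:]=cv2.resize(b,(400,504),interpolation=cv2.INTER_CUBIC)
cv2.imwrite("pics/crop1.png",o)
s=read_state()
P,R=goal((.6,.117,.221),.35)
print(s["tool_pos"],inc(s,P,R))
E
```

```text
[0.53247308 0.1099599  0.40082586] [ 0.011 -0.011  0.126 -0.     0.002  0.002]
```

View pics/crop1.png

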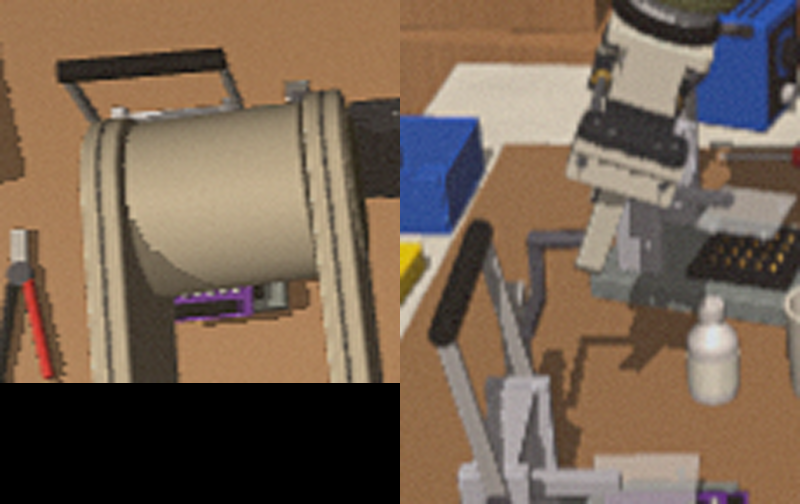

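The near finger's tip is at (590,270) in the side crop. It straddles the pin, which runs along row 240 and is still upright. I'll advance and close.

{"op": "arm_command", "data": {"increments": [[0.01,-0.01,0.06,0,0,0],[0.01,-0.01,0.13,0,0,0],[0.01,-0.01,0.13,0,0,0],[0.01,-0.01,0.13,0,0,0],[0.01,-0.01,0.13,0,0,0]]}}

```text
t: 3.32
tool_pos: [0.5438, 0.1128, 0.3817]
orientation: [-3.08, -0.118, -0.545]
force: [0.6, 0.4, 0.5]
opening: 0.0928
gripper_force: 0.0
```

{"op": "arm_command", "data": {"increments": [[0,0,0,0,0,0],[0,0,0,0,0,0],[0,0,0,0,0,0],[0,0,0,0,0,0],[0,0,0,0,0,0]], "fingers": 1, "force": 15}}

```text
t: 3.95
tool_pos: [0.5437, 0.1128, 0.3809]
orientation: [-3.08, -0.118, -0.544]
force: [0.2, -0.6, 0.2]
opening: 0.0476
gripper_force: 0.0
```

```bash
python3 - <<'E'
from h import *; from plant import *
s=read_state()
print(s["opening"],s["gripper_force"],s["force"],s["tool_pos"])
R=Ro.from_rotvec(s["orientation"]).as_matrix(); g=s["tool_pos"]+.167*R[:,2]; print(g)
# catch arc about hinge
h=loc((.046,-.115,.165),POSE); c=np.cos(.07),np.sin(.07)
gl=np.array([c[0]*(g[0]-.582)+c[1]*(g[1]-.2345),-c[1]*(g[0]-.582)+c[0]*(g[1]-.2345),g[2]-.012]); th0=np.arctan2(-(gl[1]+.115),gl[2]-.165); print(gl,th0)
for th in np.r_[np.linspace(th0,1.52,9)]:
    d=loc((gl[0],-.115-.045*np.sin(th),.165+.045*np.cos(th)),POSE)-loc((gl[0],-.115-.045*np.sin(th0),.165+.045*np.cos(th0)),POSE)
    print(round(th,2),(R.T@d/.2).round(3))
E
```

```text
0.04764410255462266 0.0 [ 0.24485509 -0.60108108  0.18008115] [0.54370465 0.11278893 0.38093374]
[0.60072623 0.11686328 0.22402313]
[ 0.01045252 -0.1186584   0.21202313] 0.0776435240512858
0.08 [0. 0. 0.]
0.26 [-0.003  0.04   0.006]
0.44 [-0.008  0.078  0.019]
0.62 [-0.015  0.113  0.038]
0.8 [-0.024  0.144  0.063]
0.98 [-0.035  0.169  0.093]
1.16 [-0.047  0.189  0.126]
1.34 [-0.06   0.201  0.162]
1.52 [-0.074  0.207  0.2  ]
```

Fingers are still closing.

{"op": "arm_command", "data": {"increments": [[0,0,0,0,0,0],[0,0,0,0,0,0],[0,0,0,0,0,0],[0,0,0,0,0,0],[0,0,0,0,0,0]]}}

```text
t: 4.58
tool_pos: [0.5437, 0.1127, 0.381]
orientation: [-3.08, -0.118, -0.544]
force: [-0.2, -0.5, 0.5]
opening: 0.0138
gripper_force: 15.0
```

{"op": "arm_command", "data": {"increments": [[0,0,0,0,0,0],[-0.002,0.02,0.003,0,0,0],[-0.003,0.04,0.006,0,0,0],[-0.005,0.06,0.013,0,0,0],[-0.008,0.078,0.019,0,0,0]]}}

```text
t: 5.2
tool_pos: [0.5447, 0.097, 0.3767]
orientation: [-3.08, -0.118, -0.544]
force: [-1.7, 3.4, 2.2]
opening: 0.0137
gripper_force: 15.0
```

{"op": "arm_command", "data": {"increments": [[-0.003,0.018,0.009,0,0,0],[-0.007,0.035,0.019,0,0,0],[-0.011,0.05,0.031,0,0,0],[-0.016,0.066,0.044,0,0,0],[-0.021,0.08,0.06,0,0,0]]}}

```text
t: 5.82
tool_pos: [0.5459, 0.0811, 0.3638]
orientation: [-3.08, -0.118, -0.543]
force: [-2.6, 6.1, 1.3]
opening: 0.0134
gripper_force: 15.0
```

{"op": "arm_command", "data": {"increments": [[-0.006,0.011,0.014,0,0,0],[-0.012,0.022,0.031,0,0,0],[-0.018,0.031,0.047,0,0,0],[-0.025,0.038,0.065,0,0,0],[-0.031,0.043,0.083,0,0,0]]}}

```text
t: 6.45
tool_pos: [0.5465, 0.0729, 0.3463]
orientation: [-3.079, -0.118, -0.543]
force: [-2.7, 7.6, 3.5]
opening: 0.0133
gripper_force: 15.0
```

{"op": "arm_command", "data": {"increments": [[-0.007,0.003,0.018,0,0,0],[-0.014,0.006,0.038,0,0,0],[-0.014,0.006,0.038,0,0,0],[-0.014,0.006,0.038,0,0,0],[-0.014,0.006,0.038,0,0,0]]}}

```text
t: 7.08
tool_pos: [0.5469, 0.0721, 0.3397]
orientation: [-3.078, -0.119, -0.546]
force: [-6.3, 9.0, 8.7]
opening: 0.0135
gripper_force: 15.0
```

```bash
python3 - <<'E'
from h import *; from plant import *
import cv2
a=read_camera("side")["image"][130:275,120:310,::-1]
cv2.imwrite("pics/crop2.png",cv2.resize(a,None,fx=4,fy=4,interpolation=cv2.INTER_CUBIC))
s=read_state(); R=Ro.from_rotvec(s["orientation"]).as_matrix(); g=s["tool_pos"]+.167*R[:,2]; print(g,s["force"],s["opening"])
c=np.cos(.07),np.sin(.07)
gl=np.array([c[0]*(g[0]-.582)+c[1]*(g[1]-.2345),-c[1]*(g[0]-.582)+c[0]*(g[1]-.2345),g[2]-.012]); print(gl,np.arctan2(-(gl[1]+.115),gl[2]-.165))
E
```

```text
[0.60417958 0.07653098 0.18287946] [-5.85467269  8.7522776   8.98064101] 0.0135862942873651
[ 0.01107645 -0.15913346  0.17087946] 1.438356135226562
```

View pics/crop2.png

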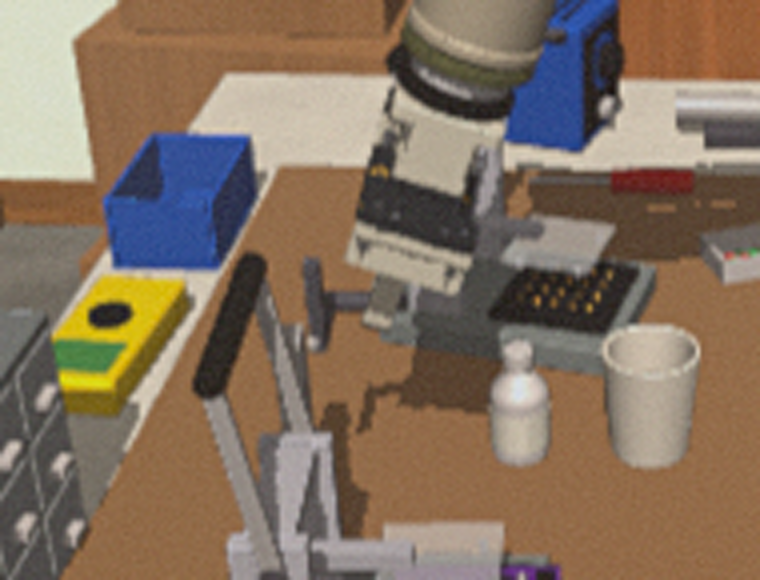

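The side crop shows the hook standing vertical at (313,300) and the pin out to the side at (350,300). Together with the arm's estimate of 1.44 rad, that means the catch is fully open. I'll release it and retreat.

{"op": "arm_command", "data": {"increments": [[0,0,0,0,0,0],[0,0,0,0,0,0],[0,0,0,0,0,0],[0,0,0,0,0,0],[0,0,0,0,0,0]], "fingers": -1}}

```text
t: 7.75
tool_pos: [0.5467, 0.0713, 0.3383]
orientation: [-3.08, -0.118, -0.544]
force: [0.3, 0.1, -0.3]
opening: 0.0588
gripper_force: 0.0
```

{"op": "arm_command", "data": {"increments": [[0,0,-0.15,0,0,0],[0,0,-0.35,0,0,0],[0,0,-0.55,0,0,0],[0,0,-0.75,0,0,0],[0,0,-0.8,0,0,0]]}}

```text
t: 8.38
tool_pos: [0.4919, 0.0675, 0.4922]
orientation: [-3.079, -0.118, -0.553]
force: [0.9, -0.4, 0.5]
opening: 0.0928
gripper_force: 0.0
```

```bash
python3 - <<'E'
from h import *; from plant import *
s=read_state(); print(s["q"],s["tool_pos"],s["opening"])
for g in "yz":
    P,R=goal((.654,.239,.26),.3,g); print(g,P,inc(s,P-.1*R[:,2],R))
E
```

```text
[ 0.02719908 -0.3589522   1.80457932  0.01547625  1.34116855  1.52048634] [0.49191965 0.06748671 0.49222882] 0.0927689781628984
y [0.60476899 0.23554819 0.41954119] [ 0.489 -0.796  0.058 -0.014 -0.014  0.502]
z [0.60476899 0.23554819 0.41954119] [ 0.489 -0.796  0.058  0.014 -0.014 -0.498]
```

{"op": "arm_command", "data": {"increments": [[0.05,-0.08,0,0,0,-0.055],[0.1,-0.16,0,0.003,-0.003,-0.11],[0.15,-0.24,0,0.005,-0.005,-0.165],[0.2,-0.32,0,0.006,-0.006,-0.22],[0.25,-0.4,0,0.007,-0.007,-0.275]]}}

```text
t: 9.0
tool_pos: [0.5332, 0.1515, 0.5039]
orientation: [2.663, 1.366, 0.449]
force: [0.7, 0.1, -0.2]
opening: 0.0935
gripper_force: 0.0
```

```bash
python3 - <<'E'
from h import *; from plant import *
s=read_state(); print(s["q"],s["tool_pos"])
P,R=goal((.654,.239,.26),.3,"z"); print(inc(s,P-.1*R[:,2],R))
E
```

```text
[ 0.19413534 -0.1746215   1.62732408 -0.0291154   1.37133305  0.81796665] [0.53321743 0.15145219 0.50390677]
[ 0.459 -0.065  0.026  0.005 -0.005 -0.221]
```

{"op": "arm_command", "data": {"increments": [[0.1,-0.015,0,0.001,-0.001,-0.055],[0.2,-0.03,0.005,0.002,-0.002,-0.11],[0.3,-0.045,0.01,0.003,-0.004,-0.165],[0.4,-0.06,0.02,0.005,-0.005,-0.221],[0.459,-0.065,0.026,0.005,-0.005,-0.221]]}}

```text
t: 9.62
tool_pos: [0.5757, 0.2335, 0.5152]
orientation: [1.999, 2.131, 0.324]
force: [-0.3, 0.4, 0.0]
opening: 0.0932
gripper_force: 0.0
```

```bash
python3 - <<'E'
from h import *; from plant import *
s=read_state(); print(s["q"],s["tool_pos"])
P,R=goal((.654,.239,.26),.3,"z"); print(inc(s,P,R))
E
```

```text
[ 0.32550589  0.02398437  1.41627592 -0.07430001  1.4116448   0.26231569] [0.57570262 0.23354111 0.51518467]
[-0.001 -0.002  0.5   -0.    -0.    -0.002]
```

{"op": "arm_command", "data": {"increments": [[0,0,0.12,0,0,0],[0,0,0.25,0,0,0],[0,0,0.38,0,0,0],[0,0,0.5,0,0,0],[0,0,0.5,0,0,0]]}}

```text
t: 10.25
tool_pos: [0.6044, 0.2345, 0.4178]
orientation: [2.004, 2.13, 0.32]
force: [-0.9, 0.2, -0.3]
opening: 0.0931
gripper_force: 0.0
```

```bash
python3 - <<'E'
from plant import *
import cv2
a=read_camera("side")["image"][130:275,120:310,::-1]
cv2.imwrite("pics/crop3.png",cv2.resize(a,None,fx=4,fy=4,interpolation=cv2.INTER_CUBIC))
E
```

```text
(no output)
```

View pics/crop3.png

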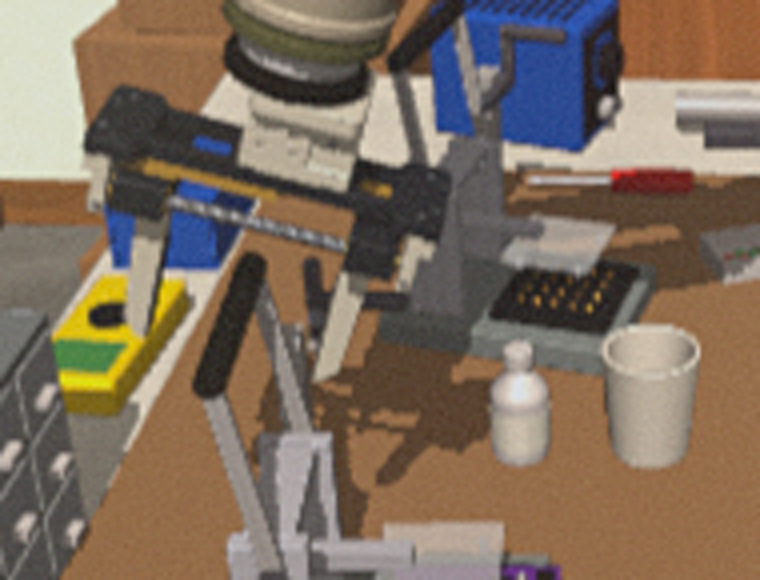

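The bar (midpoint (230,325)) sits between the fingertips at (140,330) and (325,375). The catch hook is still upright at (313,280). Closing on the bar.

{"op": "arm_command", "data": {"increments": [[0,0,0,0,0,0],[0,0,0,0,0,0],[0,0,0,0,0,0],[0,0,0,0,0,0],[0,0,0,0,0,0]], "fingers": 1, "force": 35}}

```text
t: 10.92
tool_pos: [0.6048, 0.235, 0.4217]
orientation: [1.997, 2.13, 0.327]
force: [-0.2, -0.2, 0.3]
opening: 0.0472
gripper_force: 0.0
```

{"op": "arm_command", "data": {"increments": [[0,0,0,0,0,0],[0,0,0,0,0,0],[0,0,0,0,0,0],[0,0,0,0,0,0],[0,0,0,0,0,0]]}}

```text
t: 11.55
tool_pos: [0.6051, 0.2349, 0.4218]
orientation: [1.997, 2.13, 0.328]
force: [4.6, -0.3, -1.0]
opening: 0.017
gripper_force: 35.0
```

```bash
cat >> h.py <<'E'
def bar(phi,g0,phi0=0.):  # world position of the gripped bar point at lever angle phi, starting from g0 at phi0
    f=lambda a:loc((.05+.13*np.sin(.17-a),0,.12+.13*np.cos(.17-a)),POSE)
    return g0+f(phi)-f(phi0)
E
python3 - <<'E'
from h import *; from plant import *
s=read_state(); R0=Ro.from_rotvec(s["orientation"]).as_matrix(); g0=s["tool_pos"]+.167*R0[:,2]
print(s["opening"],s["gripper_force"],s["force"],g0)
base=(s["tool_pos"],R0)
for i in range(1,16):
    phi=1.12*i/15; t=.3+.45*i/15
    P,R=goal(bar(phi,g0),t,"z"); b=inc(s,P,R,base); print(round(phi,2),b)
    if i%5==0: base=(P,R)
E
```

```text
0.017007929952459658 34.99845027923584 [ 4.6097888  -0.31864666 -0.95564578] [0.65469478 0.23865511 0.26234375]
0.07 [ 0.001 -0.067 -0.02  -0.009 -0.001 -0.002]
0.15 [ 0.001 -0.137 -0.036 -0.018 -0.    -0.002]
0.22 [ 0.    -0.209 -0.048 -0.028 -0.    -0.002]
0.3 [-0.    -0.281 -0.056 -0.037 -0.    -0.002]
0.37 [-0.001 -0.354 -0.059 -0.047 -0.    -0.002]
0.45 [ 0.    -0.073 -0.01  -0.01   0.    -0.   ]
0.52 [ 0.    -0.146 -0.015 -0.019 -0.     0.   ]
0.6 [ 0.    -0.219 -0.016 -0.029  0.    -0.   ]
0.67 [ 0.    -0.292 -0.013 -0.038 -0.     0.   ]
0.75 [ 0.    -0.366 -0.005 -0.048  0.     0.   ]
0.82 [-0.    -0.074  0.001 -0.01   0.    -0.   ]
0.9 [-0.    -0.147  0.006 -0.019 -0.     0.   ]
0.97 [-0.    -0.22   0.016 -0.029  0.    -0.   ]
1.05 [-0.    -0.292  0.03  -0.038 -0.    -0.   ]
1.12 [-0.    -0.363  0.049 -0.048  0.    -0.   ]
```

{"op": "arm_command", "data": {"increments": [[0,-0.067,-0.02,-0.009,0,0],[0,-0.137,-0.036,-0.018,0,0],[0,-0.209,-0.048,-0.028,0,0],[0,-0.281,-0.056,-0.037,0,0],[0,-0.354,-0.059,-0.047,0,0]]}}

```text
t: 12.18
tool_pos: [0.5343, 0.2301, 0.4133]
orientation: [1.912, 2.038, 0.475]
force: [9.3, -0.6, -1.6]
opening: 0.0169
gripper_force: 35.0
```

```bash
python3 - <<'E'
from h import *; from plant import *
s=read_state(); R=Ro.from_rotvec(s["orientation"]).as_matrix(); g=s["tool_pos"]+.167*R[:,2]
print(s["opening"],s["force"],g,bar(.37,np.array([.6547,.2387,.2623])),bar(1.1,np.array([.6547,.2387,.2623])))
E
```

```text
0.01687291874413843 [ 9.28364535 -0.57355688 -1.62288217] [0.60746354 0.235401   0.26320695] [0.60699639 0.23535528 0.26158264] [0.52880478 0.22987291 0.2118924 ]
```

Tracking the arc well; continuing.

{"op": "arm_command", "data": {"increments": [[0,-0.073,-0.01,-0.01,0,0],[0,-0.146,-0.015,-0.019,0,0],[0,-0.219,-0.016,-0.029,0,0],[0,-0.292,-0.013,-0.038,0,0],[0,-0.366,-0.005,-0.048,0,0]]}}

```text
t: 12.8
tool_pos: [0.469, 0.2258, 0.3852]
orientation: [1.82, 1.94, 0.615]
force: [9.6, -6.1, 9.3]
opening: 0.017
gripper_force: 35.0
```

{"op": "arm_command", "data": {"increments": [[0,-0.074,0.001,-0.01,0,0],[0,-0.147,0.006,-0.019,0,0],[0,-0.22,0.016,-0.029,0,0],[0,-0.292,0.03,-0.038,0,0],[0,-0.363,0.049,-0.048,0,0]]}}

```text
t: 13.42
tool_pos: [0.4152, 0.2226, 0.3386]
orientation: [1.727, 1.839, 0.742]
force: [-12.1, -15.2, 26.4]
opening: 0.0175
gripper_force: 35.1
```

```bash
python3 - <<'E'
from h import *; from plant import *
import cv2
a=read_camera("side")["image"][130:320,120:310,::-1]
cv2.imwrite("pics/crop4.png",cv2.resize(a,None,fx=3,fy=3,interpolation=cv2.INTER_CUBIC))
s=read_state(); R=Ro.from_rotvec(s["orientation"]).as_matrix(); g=s["tool_pos"]+.167*R[:,2]
h=loc((.05,0,.12),POSE); d=g-h; u=d[0]*np.cos(.07)+d[1]*np.sin(.07)
print(s["opening"],s["force"],g,"lever",.17-np.arctan2(u,d[2]),np.hypot(u,d[2]))
E
```

```text
0.01681594267527375 [-18.26770979  -9.75896117  23.88693011] [0.52875957 0.23030397 0.21516599] lever 1.0634475479528414 0.1326984234655902
```

View pics/crop4.png

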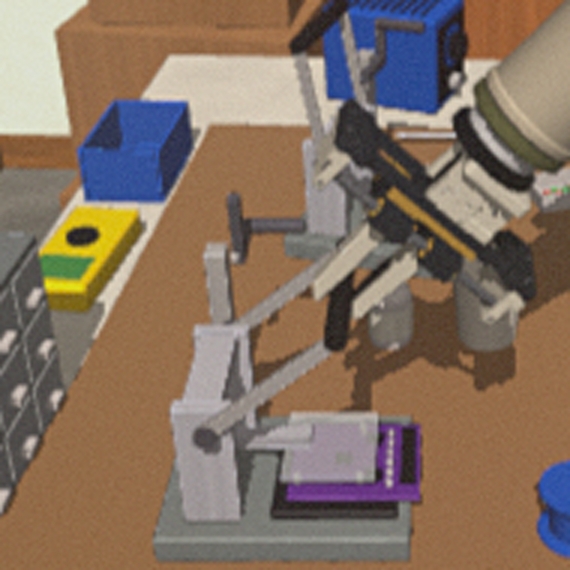

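The lever is forward (about 1.06 rad), the board press plate is lowered, and the catch is still up at (235,228). The force reading shows I'm pushing inward radially, so I'll relieve that and push a little further along the arc.

{"op": "arm_command", "data": {"increments": [[-0.003,-0.008,-0.004,0,0,0],[-0.007,-0.016,-0.008,0,0,0],[-0.007,-0.022,-0.011,0,0,0],[-0.007,-0.022,-0.011,0,0,0],[-0.007,-0.022,-0.011,0,0,0]]}}

```text
t: 14.1
tool_pos: [0.4111, 0.2216, 0.3339]
orientation: [1.728, 1.843, 0.743]
force: [45.3, 8.8, -13.3]
opening: 0.0171
gripper_force: 35.0
```

```bash
python3 - <<'E'
from h import *; from plant import *
s=read_state(); R=Ro.from_rotvec(s["orientation"]).as_matrix(); g=s["tool_pos"]+.167*R[:,2]
h=loc((.05,0,.12),POSE); d=g-h; u=d[0]*np.cos(.07)+d[1]*np.sin(.07)
print(s["opening"],s["force"],g,"lever",.17-np.arctan2(u,d[2]),np.hypot(u,d[2]))
f=s["force"]; print("radial",-.8*f[0]+.6*f[2],"tang",.6*f[0]+.8*f[2])
E
```

```text
0.017121867843720773 [ 45.33914047   8.8330905  -13.33298788] [0.52589791 0.22994312 0.21292115] lever 1.0900572108646014 0.13358292017152515
radial -44.27110510034439 tang 16.537093977420675
```

{"op": "arm_command", "data": {"increments": [[0.001,-0.001,0.003,0,0,0],[0.003,-0.003,0.008,0,0,0],[0.003,-0.003,0.008,0,0,0],[0.003,-0.003,0.008,0,0,0],[0.003,-0.003,0.008,0,0,0]]}}

```text
t: 14.72
tool_pos: [0.4114, 0.222, 0.3338]
orientation: [1.728, 1.842, 0.741]
force: [13.9, -2.1, 7.4]
opening: 0.017
gripper_force: 35.0
```

```bash
python3 - <<'E'
from h import *; from plant import *
import cv2
a=read_camera("side")["image"][130:320,120:310,::-1]
cv2.imwrite("pics/crop5.png",cv2.resize(a,None,fx=3,fy=3,interpolation=cv2.INTER_CUBIC))
s=read_state(); R=Ro.from_rotvec(s["orientation"]).as_matrix(); g=s["tool_pos"]+.167*R[:,2]
h=loc((.05,0,.12),POSE); d=g-h; u=d[0]*np.cos(.07)+d[1]*np.sin(.07)
print(s["opening"],s["gripper_force"],s["force"],g,"lever",.17-np.arctan2(u,d[2]),np.hypot(u,d[2]))
f=s["force"]; print("radial",-.8*f[0]+.6*f[2],"tang",.6*f[0]+.8*f[2])
E
```

```text
0.01715455841375431 35.00917196273804 [15.20004687 -1.94233154  7.59979192] [0.52621936 0.23013166 0.2127565 ] lever 1.0895224082653616 0.13321757610583465
radial -7.6001623424871525 tang 15.199861657584286
```

View pics/crop5.png

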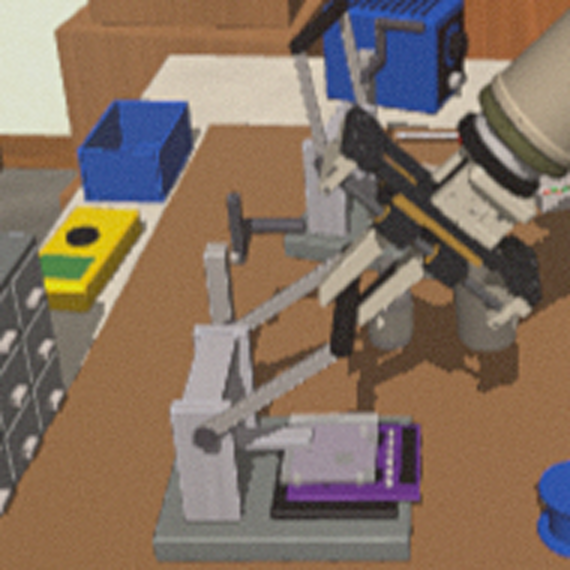

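The bar is gripped at (345,315) and the lever is against its stop: 15 N along the arc, about 1.09 rad. The catch is up and the empty press is unchanged. I'll add a slight extra push, hold, then hand in.

{"op": "arm_command", "data": {"increments": [[0,-0.003,0,0,0,0],[0,-0.005,0,0,0,0],[0,-0.005,0,0,0,0],[0,-0.005,0,0,0,0],[0,-0.005,0,0,0,0]]}}

```text
t: 15.4
tool_pos: [0.4111, 0.2219, 0.3335]
orientation: [1.727, 1.841, 0.743]
force: [22.8, -1.5, 5.1]
opening: 0.0169
gripper_force: 35.0
```

```bash
python3 -c "
from plant import *
s=read_state(); print(s['force'],s['gripper_force'],s['t']); print(close_job())"
```

```text
[22.76809056 -1.52049405  5.07962579] 35.007153153419495 15.4
the job is handed in; nothing more can be done
None
```

I handed the job in at 15.4 s with the loaded (left) press's catch flipped fully open (about 1.44 rad) and its lever held at the forward stop by the gripper (about 1.09 rad, 35 N grip); the arm never touched the empty press or the bystanders, and no verdict came back.

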